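# Pry the engine up onto its prop

## Task

Push down on the handle of the pry bar, which already lies over its fulcrum block with its tip under the engine, to lever the low side of the engine up until the spring-loaded prop swings in underneath, and let the engine down onto the prop. Then draw the bar out and lay it in the two V-notches of the bar rest. Do not shove or tip the engine about and do not disturb the spanner, the can or the piston.

Things in the scene. Friction and masses are not known exactly. Their poses are not given: they have to be found in the camera images.
- fulcrum: Fixed dark steel pry stand: 125 x 125 x 4 mm sole plate with a fulcrum block whose rounded nose (radius 8 mm, centre 42 mm up, running along x) carries the bar between two cheeks (44 mm apart inside, tops 68 mm up). Origin on the bench under the nose; y points level to the engine, z up. The engine's low edge is 80 mm from the nose.
- prop (a joint): Spring-loaded prop hinged on the pry stand at the engine's low edge: two short steel arms with rollers, one each side of the bar. At the start 0 to 0.05 rad, leaning on the edge face of the engine's base plate; a weak spring swings it to its stop at 0.48 rad, fully under the plate, once the edge has risen about 26 mm. Its rollers then carry the plate 60 mm above the bench.
- engine: Loose single-cylinder engine, about 7 kg, 335 mm tall, on a 230 x 200 x 26 mm base plate with four 36 mm high feet. Origin on the bench under the middle of its low edge, which faces the pry stand; y points away from the stand, z up. Prying rocks it about its far feet, 200 mm from the edge.
- engine_edge (a point): Middle of the underside of the engine's low edge, where the bar bears: 36 mm above the bench at the start, about 61 mm when it stands on the prop.
- exhaust_bend (a point): Middle of the bend of the engine's rust-brown exhaust loop (30 mm pipe; this point on its centre line, 293 mm up, 254 mm out from the low edge; legs 48 mm either side of the bar). It hangs almost over the end of the bar's handle, so an upright tool cannot get at the handle; one that leans away from the engine (about 35 to 40 degrees) can. It rises with the engine.
- bar: Loose pry bar, 335 mm long, 0.3 kg: round 16 mm steel shaft, short tapered tip, round handle. Balances about 165 mm from the tip. Origin on its axis 127.5 mm from the tip; y points along it to the tip (it may turn about y). It lies over the nose 110 mm from its tip, sloping 22 degrees, handle up, tip about 30 mm under the engine. Pushed down (about 6 to 11 N) it turns about the nose.
- bar_tip (a point): Centre of the bar's tip, on its axis.
- bar_handle (a point): Middle of the bar's black round handle (28 mm diameter, 105 mm long), on its axis, 268 mm from the tip.
- bar_end (a point): Centre of the end face of the steel striking cap (23 mm diameter, 15 mm long) behind the handle, on the bar's axis, 335 mm from the tip.
- rest: Fixed grey bar rest: 70 x 190 x 6 mm foot plate with two posts 135 mm apart along y, each with an open 90-degree V-notch 14 mm long and 48 mm wide; its bottom 66 mm, its top 90 mm above the bench. Origin on the bench under the middle; y runs along the notches, z up. The shaft lies in both notches, its axis 77 mm up; centred if the bar's origin is over the rest's. Handle towards -y or +y will do.
- spanner: Bystander: loose steel spanner, 170 mm long, lying flat; origin on the bench under its middle.
- can: Bystander: loose grey can, 66 mm diameter, 110 mm tall; origin under its centre.
- piston: Bystander: loose aluminium piston, 60 mm diameter, 55 mm tall; origin under its centre.

How it is judged (in metres and radians):
On the way, in this order (a step that is already met when the one before it is completed fails the run):
1. the engine's low edge is levered up at least 10 mm by the bar, bearing on the fulcrum (height (world z) of engine_edge above 0.046 m and contact force between bar and engine above 3 N and contact force between bar and fulcrum above 3 N), for 0.1 s.
2. the prop has swung in and the engine rests on it (value of joint prop above 0.42 rad and contact force between fulcrum and engine above 5 N and height (world z) of engine_edge above 0.055 m), for 0.3 s.
At the end, for the whole second after the job is handed in: The engine's low edge rests on the fully swung-in prop (edge 55 to 68 mm up), and the bar lies at rest in both V-notches of the bar rest: in line within 0.08 rad, axis within 10 mm sideways and about 77 mm up, origin within 60 mm of the rest's middle lengthwise (all of step 2 and height (world z) of engine_edge below 0.068 m and linear speed of each of engine, bar below 0.02 m/s and x of bar in the frame of rest between -0.01 and 0.01 m and y of bar in the frame of rest between -0.06 and 0.06 m and z of bar in the frame of rest between 0.068 and 0.086 m and angle between the y axis of bar and the y axis of rest, either way round below 0.08 rad and contact force between bar and rest above 1 N); the robot touches nothing.
It fails at once if engine tipped by more than 0.26 rad (angle between engine's own z axis and vertical above 0.26 rad).
It fails at once if engine shoved: its edge more than 30 mm nearer to or farther from the fulcrum, or more than 25 mm sideways (y of engine_edge in the frame of fulcrum below 0.05 m or y of engine_edge in the frame of fulcrum above 0.11 m or x of engine_edge in the frame of fulcrum below -0.025 m or x of engine_edge in the frame of fulcrum above 0.025 m).
It fails at once if spanner moved by more than 30 mm (distance of spanner from where it was at the start of the episode above 0.03 m).
It fails at once if can moved by more than 30 mm (distance of can from where it was at the start of the episode above 0.03 m).
It fails at once if piston moved by more than 30 mm (distance of piston from where it was at the start of the episode above 0.03 m).
It also fails if it takes over 58 s, if anything falls off the work surface, if the arm or the gripper's body presses on something with over 40 N, if the wrist force passes 120 N, or if a joint passes its speed limit or range.

## Robot

A 6-joint arm with a two-finger parallel gripper is mounted at the origin on the work surface. World frame = base frame: x ahead of the robot, y to its left, z up, the work surface at z = 0. Lengths are in mm, angles in degrees, forces in N, time in s.
With the tool pointing down it reaches from about 350 to 850 mm from the base axis. Payload 8.1 kg.
Tool frame: the origin (TCP) lies between the finger pads; the fingertips stand ahead of it and the grasp point (between the pads) lies 2 mm behind it (nose_length is the z of the fingertips in the tool frame, in mm); z points along the fingers, y is the direction in which the jaws open and shut (so a half turn about z gives the same grasp; the last joint's range is limited). The gripper opens to 85 mm and grips with 20 to 120 N. Pads are 22 mm wide; open, the fingers measure 114 mm over their backs; the gripper's body (76 mm by 85 mm) begins 54 mm behind the grasp point. The pads swing forward as they close: fully open they stand 13 mm farther back than shut.
Start: joints at [-79.893, 7.471, 85.268, -0, 87.261, -4.893], TCP at [155.312, -579.555, 248.292] pointing down, gripper open.
Joint ranges: [-169.43, 169.43], [-51.17, 129.36], [1.28, 143.12], [-76.62, 256.62], [0, 156.53], [-152.29, 152.29]. Speed limits (degrees/s): [136.94, 136.94, 159.86, 180, 180, 180].

## Interface

Orientations are given as [roll, pitch, yaw] about the fixed x, y, z axes, in that order (R = Rz(yaw) Ry(pitch) Rx(roll)).
In Python, from bench import * gives the robot as it stands.
- The arm moves only by the tool jog_arm, never from a script. Its argument "plan" is a list of rows, each a list of 3 entries, a list of its own where there are three numbers: the turn, a rotation vector about the tool's x, y, z in degrees, then the shift along the tool's x, y, z in m, then the gripper's target within -1 to 1 (fully open at 1, half-way at 0, shut at -1). A call has 1 to 12 rows; each row is the pose to reach, as a shift and turn from the pose commanded when the call began, along the tool's axes at that moment; what a row does not reach only later rows make up. A row lasts 1/8 s, in which the tool goes at most 62.5 mm and 10.7 degrees, less where a joint would pass 70% of its speed; a pose out of reach is approached as far as the arm can. A call with a gripper value outside its range is refused whole. The fingers move at their own pace and stop on an object; "force" is the grip in N (left out, the last holds). Time passes only in rows, so rows that repeat a pose let the fingers close. It gives the time, the measured TCP pose, the force and the opening at its end, in the units of the state.
- sense(): the state, without advancing time (a new reading comes with each control period).
- snapshot(name): name is "scene" or "top"; returns (picture, depth): 384x512x3 uint8, blue, green, red; 384x512 float32, mm along the optical axis (not along the pixel's ray), 0 where there is no reading.
- camera_info(name): a dict with "fov_y" (degrees; the focal length in pixels is half the picture's height over the tangent of half this angle, whatever the lens; pixels are square), "cx", "cy" (the principal point, pixels), "origin" and "orientation" of the camera in the world. Camera axes: x right, y down, z forward; pixel columns grow to the right and rows downward; lengths in mm; the calibration is good to about 2 mm. A picture is of the moment at which its call begins. camera_info takes no time and is no camera call.
- hand_in(): hands the job in, once; it reports no verdict.
The state is a dict: "time": time; "joint_pos": joint angles; "qd": joint speeds; "joint_efforts": joint torques, N m; "tool_pos": TCP position; "tcp_rot": TCP orientation; "ft_force": force on the tool from outside, world axes, zero at the start; "wrist_torque": the same for the moment, N m; "finger_gap": finger opening in mm.
Only numpy, scipy, OpenCV 4.12 (cv2) and the standard library are available. Lean on these libraries where they do the work, as an engineer would, in place of code of your own. Each camera call takes 0.05 s, during which the arm holds its last target.

## Working session

There is one attempt and no reset: what is moved stays moved. The work goes in short steps, Python scripts to look and compute and a tool call to move; the robot and the scene stay as the last step left them, time stands still between calls to the robot, and variables do not carry over. Pictures are saved under pics/ and viewed, and the job is handed in when it is done.

Besides the shell and the picture viewer there is one more tool, called after ">>>" as name([rows], argument=value, ...), one row to a line, values as JSON. jog_arm: Moves the arm, as the interface text tells. Its arguments: {"type":"object","properties":{"plan":{"type":"array","items":{"type":"array"}},"force":{"type":"number"}},"required":["plan"]}

```bash
ls; mkdir -p pics
python3 - <<'E'
from bench import *
import cv2,numpy as np
print(sense())
for n in("scene","top"):
    p,d=snapshot(n); print(n,camera_info(n)); cv2.imwrite(f"pics/{n}0.png",p); np.save(f"{n}0.npy",d); print((d>0).mean())
E
```

```text
pics
{'time': 0.0, 'joint_pos': array([-7.98928811e+01,  7.51614141e+00,  8.53299063e+01, -4.12362539e-04,
        8.72631535e+01, -4.89424397e+00]), 'qd': array([ 0.04562327,  0.05281126, -0.03642377, -0.03970072, -0.05939154,
        0.0089587 ]), 'joint_efforts': array([-2.68655189e-03, -5.69404292e+01, -5.00549340e+01, -6.21158561e-04,
        1.45243984e-02, -2.80580474e-05]), 'tool_pos': array([ 155.21842541, -579.02274754,  247.22764167]), 'tcp_rot': array([-1.79891162e+02, -8.90634416e-03,  1.50013745e+01]), 'ft_force': array([ 0.04677357, -0.28397607, -0.72019193]), 'wrist_torque': array([-0.00828556, -0.01513108, -0.02139137]), 'finger_gap': 85.57912195401363}
scene {'fov_y': 50.38742239190336, 'cx': 257.7317991546676, 'cy': 202.3838203872714, 'origin': array([1396.49913718, -545.56698038,  910.30397289]), 'orientation': array([-126.19077222,    0.48717526,   60.9860896 ])}
0.9957834879557291
top {'fov_y': 51.202612637105055, 'cx': 251.39727024687625, 'cy': 199.35699947563467, 'origin': array([ 416.71097539,  -80.89281067, 1273.05098388]), 'orientation': array([-174.23869775,    1.58923392,  -90.86046238])}
0.99603271484375
```

View pics/scene0.png

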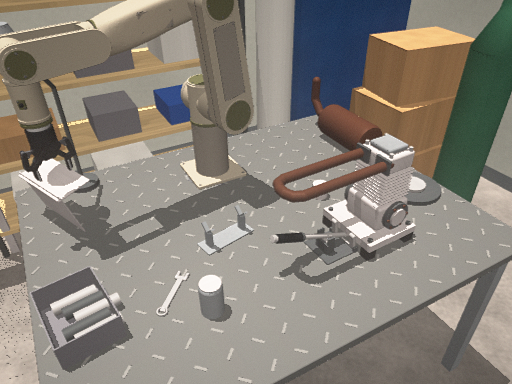

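View pics/top0.png

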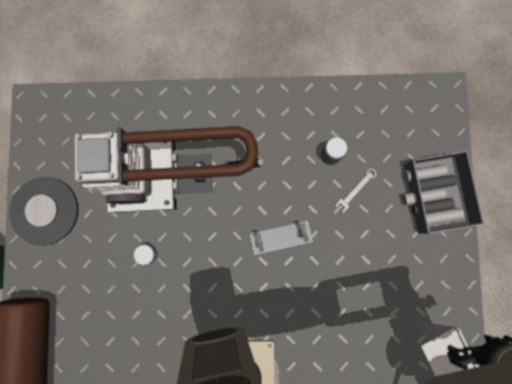

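```bash
cat > h.py <<'E'
import numpy as np,cv2
from scipy.spatial.transform import Rotation as R
from bench import *
def cam(n):
    c=camera_info(n); f=192/np.tan(np.radians(c['fov_y']/2))
    return c['origin'],R.from_euler('xyz',c['orientation'],degrees=True).as_matrix(),f,c['cx'],c['cy']
def pt(n,u,v,d):  # depth -> world
    o,M,f,cx,cy=cam(n); u=np.asarray(u,float);v=np.asarray(v,float)
    r=np.stack([(u-cx)/f,(v-cy)/f,np.ones_like(u)],-1)
    return o+(r*np.asarray(d)[...,None])@M.T
def plane(n,u,v,z):
    o,M,f,cx,cy=cam(n)
    r=M@np.array([(u-cx)/f,(v-cy)/f,1.]); return o+r*(z-o[2])/r[2]
def proj(n,P):
    o,M,f,cx,cy=cam(n); q=(np.atleast_2d(P)-o)@M; return np.stack([q[:,0]/q[:,2]*f+cx,q[:,1]/q[:,2]*f+cy],1)
def cloud(n,d):
    v,u=np.mgrid[:384,:512]; return pt(n,u,v,d)
E
python3 - <<'E'
from h import *
s=cv2.imread('pics/scene0.png');t=cv2.imread('pics/top0.png')
cv2.imwrite('pics/s1.png',cv2.resize(s[180:270,180:350],(800,424),interpolation=cv2.INTER_CUBIC))
cv2.imwrite('pics/s2.png',cv2.resize(s[190:270,260:420],(800,400),interpolation=cv2.INTER_CUBIC))
cv2.imwrite('pics/t1.png',cv2.resize(t[110:270,70:330],(800,492),interpolation=cv2.INTER_CUBIC))
for n in("scene","top"):
    d=np.load(n+'0.npy');C=cloud(n,d)
    for (u,v) in ([(150,330),(250,280),(350,290),(100,220)] if n=='scene' else [(230,100),(400,120),(350,250),(100,250),(40,120)]):
        print(n,u,v,C[v,u].round(1))
E
```

```text
scene 150 330 [ 662.3 -475.2   -2.9]
scene 250 280 [ 635.5 -159.    -2.9]
scene 350 290 [814.   77.   -2.9]
scene 100 220 [ 111.5 -491.9   -4.7]
top 230 100 [873.5  17.6   3.1]
top 400 120 [ 7.942e+02 -5.305e+02  7.000e-01]
top 350 250 [ 380.8 -353.6    2.4]
top 100 250 [392.1 438.1  -1.3]
top 40 120 [823.6 650.9  -4.7]
```

View pics/s1.png

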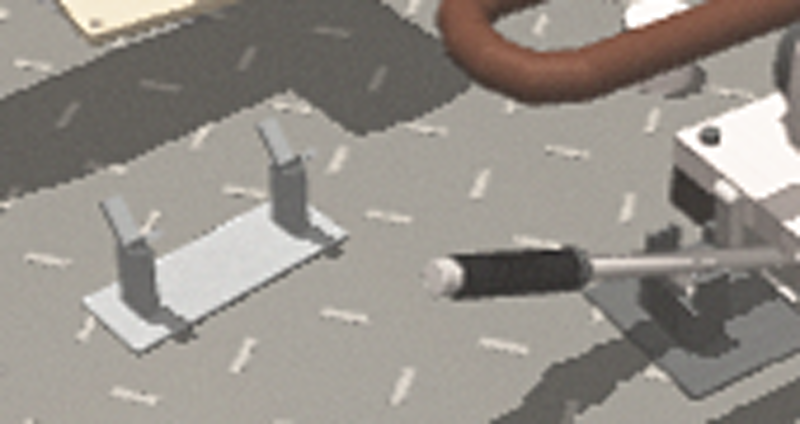

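View pics/s2.png

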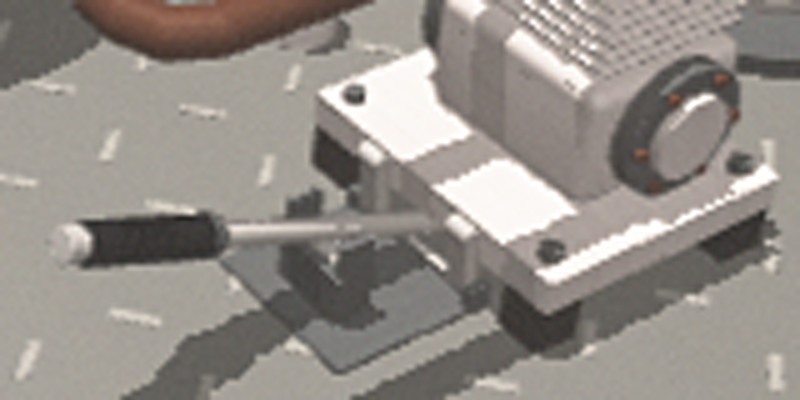

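View pics/t1.png

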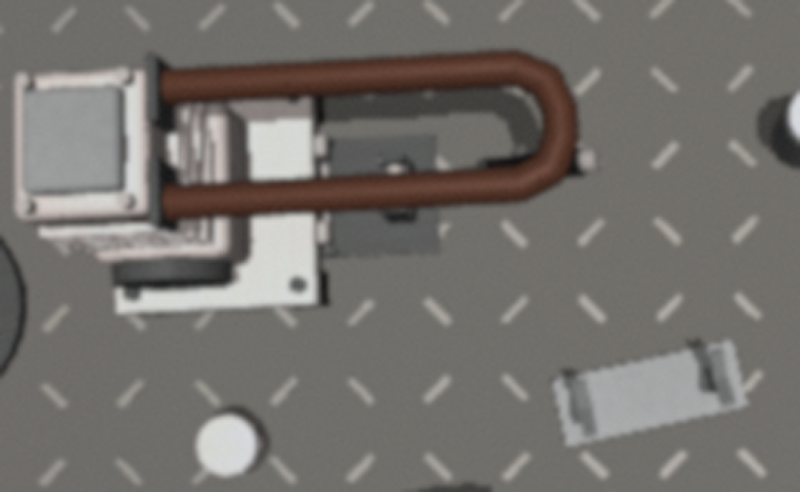

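Run:
```python
from h import *
s=cv2.imread('pics/scene0.png').astype(int);t=cv2.imread('pics/top0.png').astype(int)
Z=lambda u,v:(70+u/3.077-.3,110+v/3.077-.3)
for nm,z,L in(("rest",6,[(553,380),(733,342),(747,405),(568,446)]),("sole",4,[(437,135),(440,253),(330,256)]),("plate",62,[(318,98),(325,303),(116,312)])):
    for q in L: print(nm,plane("top",*Z(*q),z).round(1))
# scene: s1 zoom 800/170=4.706 origin (180,180)
Y=lambda u,v:(180+u/4.706-.4,180+v/4.706-.4)
for nm,z,L in(("rest",6,[(83,300),(138,354),(348,236)]),("sole",4,[(697,398),(585,290)])):
    for q in L: print(nm,'scene',plane("scene",*Y(*q),z).round(1))
# rest mask top
g=t[215:262,243:320]; 
hsv=cv2.cvtColor(t.astype(np.uint8),cv2.COLOR_BGR2HSV)
print(t[245,275],t[262,275],t[230,262])
# triangulate bar end : top cap px, scene cap px
def tri(ut,us):
    A=[];b=[]
    for n,(u,v) in(("top",ut),("scene",us)):
        o,M,f,cx,cy=cam(n); r=M@np.array([(u-cx)/f,(v-cy)/f,1.]);r/=np.linalg.norm(r)
        P=np.eye(3)-np.outer(r,r);A.append(P);b.append(P@o)
    x=np.linalg.lstsq(np.vstack(A),np.hstack(b),rcond=None)[0]
    return x,[np.linalg.norm(A[i]@x-b[i]) for i in(0,1)]
print(tri(Z(591,160),Y(432,277)))
d=np.load('scene0.npy');C=cloud('scene',d)
for q in [(440,272),(470,272),(500,268),(550,265),(580,262),(620,265),(660,262)]:
    u,v=Y(*q);print(q,C[int(round(v)),int(round(u))].round(1))
```

```text
rest [438.  -39.8   6. ]
rest [ 473.9 -224.7    6. ]
rest [ 409.6 -237.1    6. ]
rest [370.8 -54.1   6. ]
sole [696.2  78.4   4. ]
sole [571.4  75.9   4. ]
sole [570.4 190.8   4. ]
plate [723.9 191.2  62. ]
plate [516.6 183.2  62. ]
plate [511.2 392.2  62. ]
rest scene [ 413.4 -237.8    6. ]
rest scene [ 482.9 -226.     6. ]
rest scene [444.1 -42.6   6. ]
sole scene [701.8  79.8   4. ]
sole scene [576.6  75.8   4. ]
[170 169 168] [105 110 112] [126 128 129]
(array([639.40284975, -85.08814425, 134.05539028]), [np.float64(2.8251847963525814), np.float64(2.825184796352542)])
(440, 272) [640.8 -83.9 139.8]
(470, 272) [650.7 -69.9 141.2]
(500, 268) [650.  -45.4 130.2]
(550, 265) [647.8  -8.7 116.7]
(580, 262) [645.2  18.6 107. ]
(620, 265) [643.1  50.9  87.7]
(660, 262) [636.4  91.4  69.5]
```

Run:
```python
from h import *
s=cv2.imread('pics/scene0.png');t=cv2.imread('pics/top0.png')
X=lambda u,v:(260+u/5-.4,190+v/5-.4)
for q in [(318,97),(545,285),(778,175)]: print('plate scene',plane('scene',*X(*q),62).round(1))
# robot base & gripper sanity
cv2.imwrite('pics/s3.png',cv2.resize(s[225:250,262:342],(800,250),interpolation=cv2.INTER_CUBIC))
cv2.imwrite('pics/t3.png',cv2.resize(t[140:180,180:280],(800,320),interpolation=cv2.INTER_CUBIC))
```

```text
plate scene [524.1 187.3  62. ]
plate scene [746.9 193.9  62. ]
plate scene [740.4 397.   62. ]
```

View pics/s3.png

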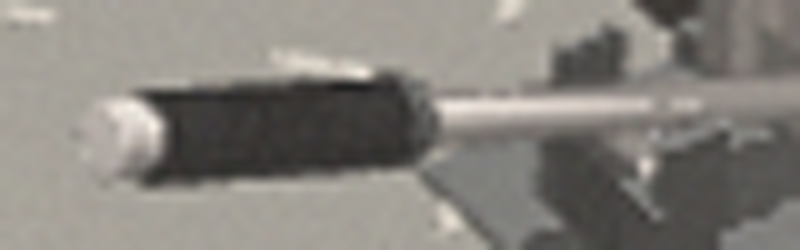

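View pics/t3.png

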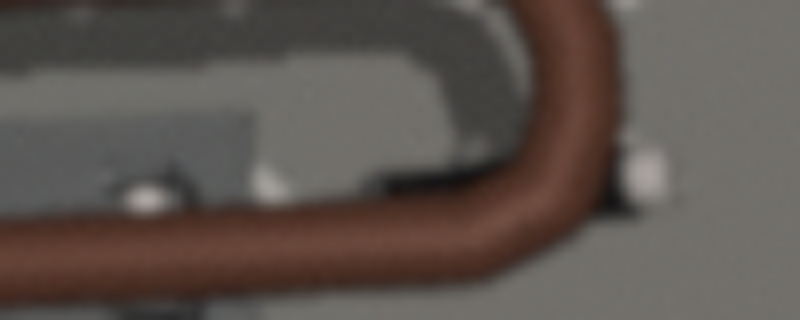

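```bash
cat >> h.py <<'E'
def tri(ut,us):
    A=[];b=[]
    for n,(u,v) in(("top",ut),("scene",us)):
        o,M,f,cx,cy=cam(n); r=M@np.array([(u-cx)/f,(v-cy)/f,1.]);r/=np.linalg.norm(r)
        P=np.eye(3)-np.outer(r,r);A.append(P);b.append(P@o)
    x=np.linalg.lstsq(np.vstack(A),np.hstack(b),rcond=None)[0]
    return x,[A[i]@x-b[i] for i in(0,1)]
E
python3 - <<'E'
from h import *
print(tri((262.3,161.8),(271.8,238.3)))
a=np.radians(22);yaw=np.radians(1.8)
for N in [(636,109)]:
  B=lambda q,z0=0:np.array([N[0]+np.sin(yaw)*((q-110)*np.cos(a)-6),N[1]-np.cos(yaw)*((q-110)*np.cos(a)-6),56.8+(q-110)*np.sin(a)])
  for q in(335,320.5,268,215.5,110): print(q,B(q).round(1),proj('scene',B(q)).round(1),proj('top',B(q)).round(1))
E
```

```text
(array([639.56344124, -85.40753812, 134.74951096]), [array([-0.66542983, -1.31336021, -0.12698486]), array([0.66542983, 1.31336021, 0.12698486])])
335 [642.4 -93.5 141.1] [[270.4 238.1]] [[265.6 160.6]]
320.5 [641.9 -80.1 135.7] [[274.3 237.9]] [[260.9 161.2]]
268 [640.4 -31.4 116. ] [[288.1 237.2]] [[244.3 163.3]]
215.5 [638.9  17.2  96.3] [[301.2 236.6]] [[228.3 165.4]]
110 [635.8 115.   56.8] [[325.6 235.5]] [[197.8 169.4]]
```

```bash
cat >> h.py <<'E'
import json
def ori(lean,yaw):  # tool z = horizontal dir (yaw from +y, ccw) *sin + down*cos ; tool y ~ +x
    L=np.radians(lean);w=np.radians(yaw)
    h=np.array([-np.sin(w),np.cos(w),0]); z=h*np.sin(L)+np.array([0,0,-np.cos(L)])
    y=np.array([np.cos(w),np.sin(w),0]); x=np.cross(y,z)
    return np.stack([x,y,z],1)
def meas():
    s=sense(); return s,np.array(s['tool_pos']),R.from_euler('xyz',s['tcp_rot'],degrees=True).as_matrix()
def rel(P,M,P2,M2):
    return R.from_matrix(M.T@M2).as_rotvec(degrees=True).round(1), (M.T@(np.asarray(P2)-P)/1000).round(4)
def gp(G,lean,yaw,back=0):  # TCP from grasp point
    M=ori(lean,yaw); return np.asarray(G)+M[:,2]*(2-back),M
E
python3 - <<'E'
from h import *
P=np.array([155.312,-579.555,248.292]);M=R.from_euler('xyz',[180,0,15],degrees=True).as_matrix()
P2,M2=gp((640,-40,121.5),38,1.8,150)
print(P2,rel(P,M,P2,M2))
for n,m in(('can',(336,148)),('spanner',(357,190))): print(n,plane('top',*m,110 if n=='can' else 5))
E
```

```text
[ 642.86208235 -131.07293717  238.12559153] (array([ 25.4,  32.1, -73.8]), array([ 0.587 , -0.307 ,  0.0102]))
can [ 681.8295288  -301.37595843  110.        ]
spanner [ 569.02537243 -382.49768265    5.        ]
```

>>> jog_arm([
  [[5,6,-15],[0.08,-0.04,-0.03],1],
  [[10,13,-30],[0.2,-0.1,-0.05],1],
  [[25.4,32.1,-73.8],[0.587,-0.307,-0.03],1],
  [[25.4,32.1,-73.8],[0.587,-0.307,-0.03],1],
  [[25.4,32.1,-73.8],[0.587,-0.307,-0.03],1],
  [[25.4,32.1,-73.8],[0.587,-0.307,-0.03],1],
  [[25.4,32.1,-73.8],[0.587,-0.307,-0.03],1],
  [[25.4,32.1,-73.8],[0.587,-0.307,-0.03],1],
  [[25.4,32.1,-73.8],[0.587,-0.307,-0.03],1],
  [[25.4,32.1,-73.8],[0.587,-0.307,-0.03],1],
  [[25.4,32.1,-73.8],[0.587,-0.307,-0.03],1],
  [[25.4,32.1,-73.8],[0.587,-0.307,-0.03],1],
])

```text
time: 1.6
tool_pos: [644.1, -127.8, 277.4]
tcp_rot: [-180.0, -38.1, 92.0]
ft_force: [-0.3, 0.1, 0.4]
finger_gap: 85.2
```

Run:
```python
from h import *
s,P,M=meas();print(s['joint_pos'].round(1),P,s['tcp_rot'])
P0=np.array([155.312,-579.555,248.292]);M0=R.from_euler('xyz',[180,0,15],degrees=True).as_matrix()
print('cmd',P0+M0@np.array([587,-307,-30]))
P2,M2=gp((640,-40,121.5),38,1.8,100)
print(P2,rel(P,M,P2,M2))
p,d=snapshot('scene');cv2.imwrite('pics/s4.png',cv2.resize(p[60:300,150:450],(800,600)))
```

```text
[-31.7  30.   62.6  32.6 107.8 -29.2] [ 644.05831388 -127.79983629  277.35211299] [-179.99205947  -38.08713133   92.04778953]
cmd [ 642.85301319 -131.08899185  278.292     ]
[ 641.89516264 -100.30505299  198.72505385] (array([-0.2, -0.1,  0.2]), array([-0.0268, -0.0012,  0.0789]))
```

View pics/s4.png

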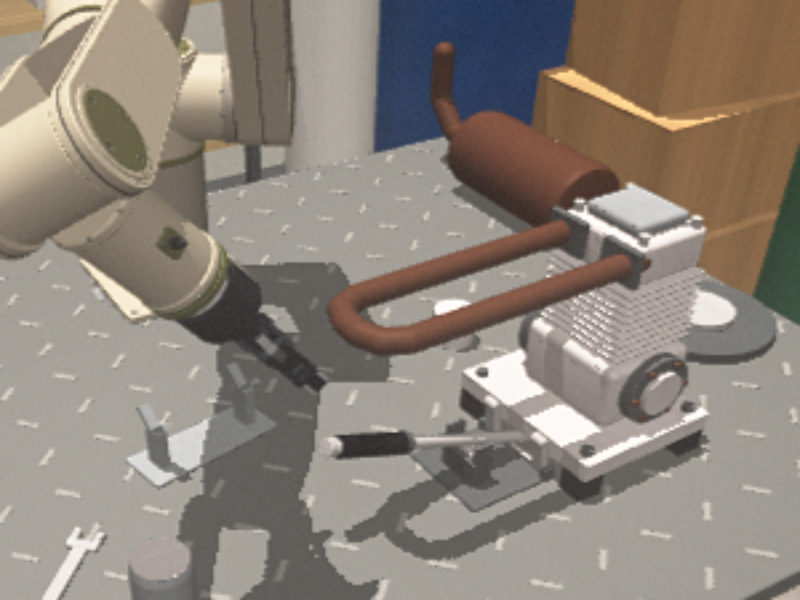

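Run:
```python
from h import *
s,P,M=meas();print(P)
for k in(0,10,20,-54): print(k,proj('scene',P+M[:,2]*k).round(1))
p,d=snapshot('scene');cv2.imwrite('pics/s5.png',cv2.resize(p[170:260,220:340],(800,600),interpolation=cv2.INTER_CUBIC))
import bench;print([n for n in dir(bench) if not n.startswith('_')])
```

```text
[ 643.14192174 -129.46470617  277.35155434]
0 [[259.2 203.4]]
10 [[261.2 205.1]]
20 [[263.2 206.7]]
-54 [[247.8 193.9]]
['PlanningError', 'camera_info', 'hand_in', 'nose_length', 'sense', 'snapshot']
```

View pics/s5.png

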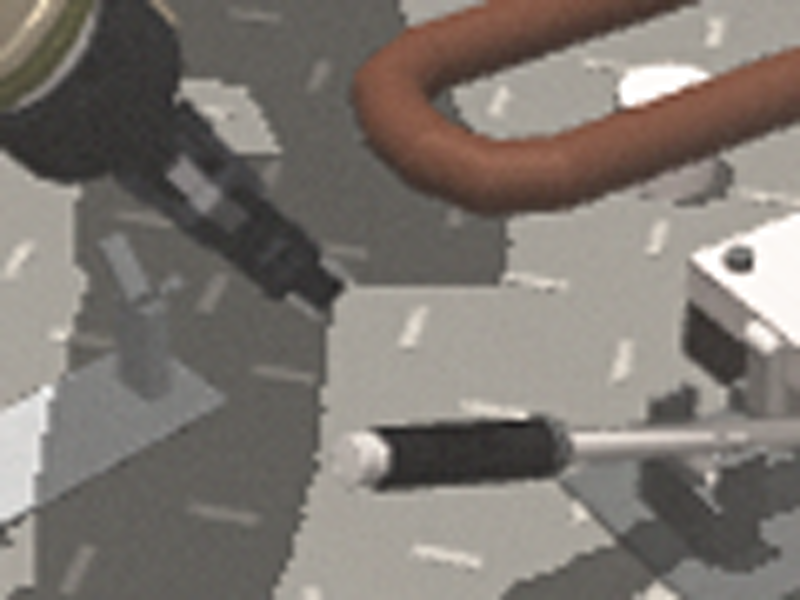

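Run:
```python
from h import *
import bench;print(bench.nose_length)
s,P,M=meas()
N=bench.nose_length() if callable(bench.nose_length) else bench.nose_length
for yy in(-50,-43,0,43,50): print(yy,proj('scene',P+M[:,2]*N+M[:,1]*yy).round(1),proj('scene',P+M[:,2]*(N-13)+M[:,1]*yy).round(1))
```

```text
17.0
-50 [[252.6 196.9]] [[250.  194.7]]
-43 [[253.9 198.2]] [[251.3 196. ]]
0 [[262.1 206.2]] [[259.5 204.1]]
43 [[270.8 214.8]] [[268.2 212.6]]
50 [[272.3 216.2]] [[269.7 214. ]]
```

Run:
```python
from h import *
C=np.array([642.853,-131.089,278.292]);M0=R.from_euler('xyz',[180,0,15],degrees=True).as_matrix()@R.from_rotvec([25.4,32.1,-73.8],degrees=True).as_matrix()
for b in(100,50,0):
    P2,M2=gp((640,-40,121.5),38,1.8,b);print(b,P2.round(1),rel(C,M0,P2,M2))
```

```text
100 [ 641.9 -100.3  198.7] (array([ 0., -0.,  0.]), array([-0.0248, -0.    ,  0.0816]))
50 [640.9 -69.5 159.3] (array([ 0., -0.,  0.]), array([-2.480e-02, -1.000e-04,  1.316e-01]))
0 [640.  -38.8 119.9] (array([ 0., -0.,  0.]), array([-2.480e-02, -1.000e-04,  1.816e-01]))
```

>>> jog_arm([
  [[0,0,0],[-0.025,0,0.04],1],
  [[0,0,0],[-0.025,0,0.08],1],
  [[0,0,0],[-0.025,0,0.11],1],
  [[0,0,0],[-0.025,0,0.13],1],
  [[0,0,0],[-0.025,0,0.14],1],
  [[0,0,0],[-0.025,0,0.14],1],
  [[0,0,0],[-0.025,0,0.14],1],
])

```text
time: 2.58
tool_pos: [641.5, -65.5, 153.8]
tcp_rot: [179.8, -38.0, 91.9]
ft_force: [-0.3, -0.3, -1.1]
finger_gap: 85.6
```

Run:
```python
from h import *
s,P,M=meas();print(P,s['ft_force'],s['joint_pos'].round(1))
p,d=snapshot('scene');cv2.imwrite('pics/s6.png',cv2.resize(p[170:260,220:340],(800,600),interpolation=cv2.INTER_CUBIC))
p,d=snapshot('top');cv2.imwrite('pics/t6.png',cv2.resize(p[110:215,160:300],(800,600),interpolation=cv2.INTER_CUBIC))
```

```text
[641.47186848 -65.49325464 153.8408601 ] [-0.32238329 -0.27912619 -1.09642869] [-27.5  30.4  75.2  32.6  94.4 -32.7]
```

View pics/s6.png

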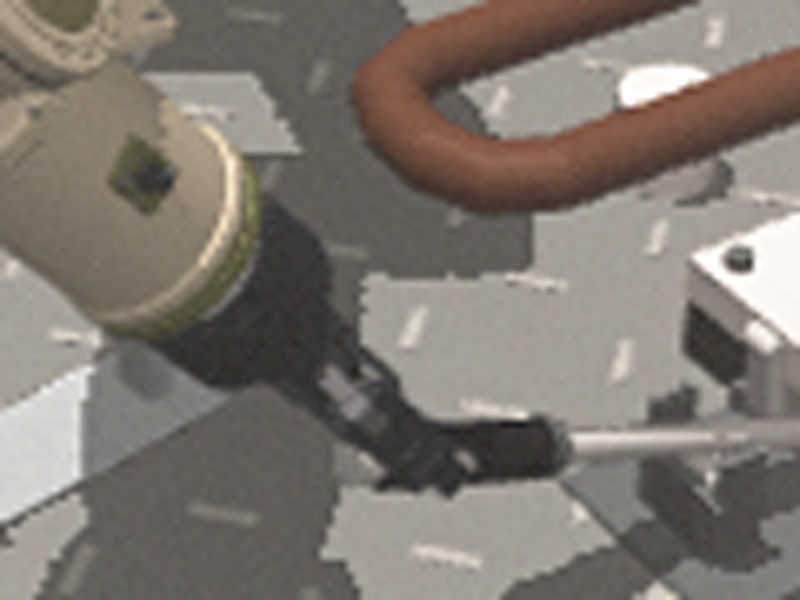

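View pics/t6.png

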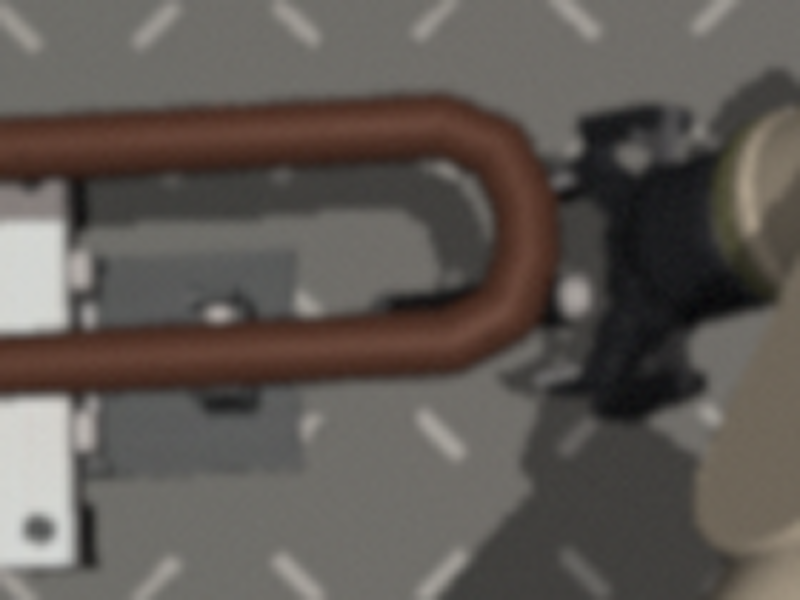

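>>> jog_arm([
  [[0,0,0],[0,-0.003,0.02],1],
  [[0,0,0],[0,-0.003,0.035],1],
  [[0,0,0],[0,-0.003,0.042],1],
  [[0,0,0],[0,-0.003,0.042],1],
  [[0,0,0],[0,-0.003,0.042],0],
  [[0,0,0],[0,-0.003,0.042],-0.4],
  [[0,0,0],[0,-0.003,0.042],-0.4],
], force=40)

```text
time: 3.55
tool_pos: [637.3, -39.2, 119.9]
tcp_rot: [179.9, -38.0, 91.8]
ft_force: [0.0, -0.9, 0.8]
finger_gap: 32.5
```

Run:
```python
from h import *
s,P,M=meas();print(P,s['ft_force'],s['wrist_torque'],s['finger_gap'])
p,d=snapshot('scene');cv2.imwrite('pics/s7.png',cv2.resize(p[170:260,220:340],(800,600),interpolation=cv2.INTER_CUBIC))
p,d=snapshot('top');cv2.imwrite('pics/t7.png',cv2.resize(p[110:215,160:300],(800,600),interpolation=cv2.INTER_CUBIC))
```

```text
[637.29237996 -39.15695323 119.91336679] [ 0.01682643 -0.93021226  0.78208909] [-0.27961868  0.00460961  0.09129031] 32.48489147262089
```

View pics/s7.png

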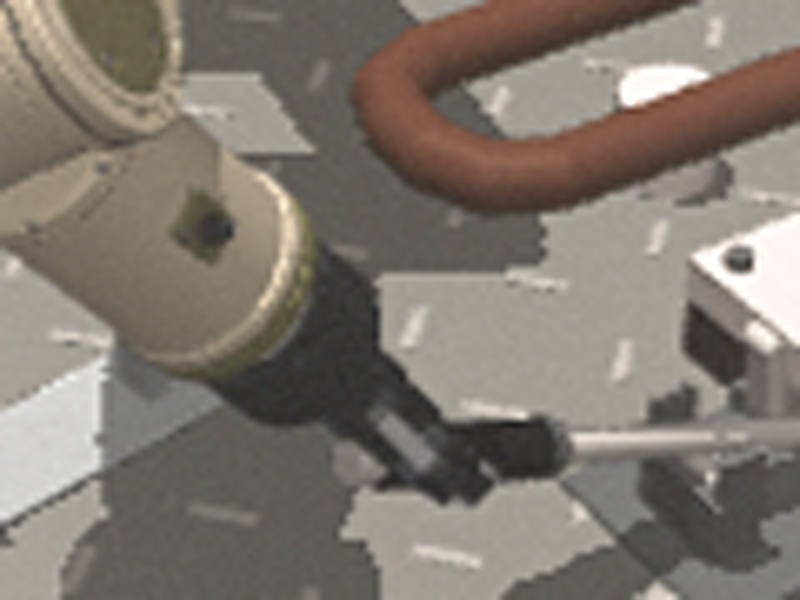

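View pics/t7.png

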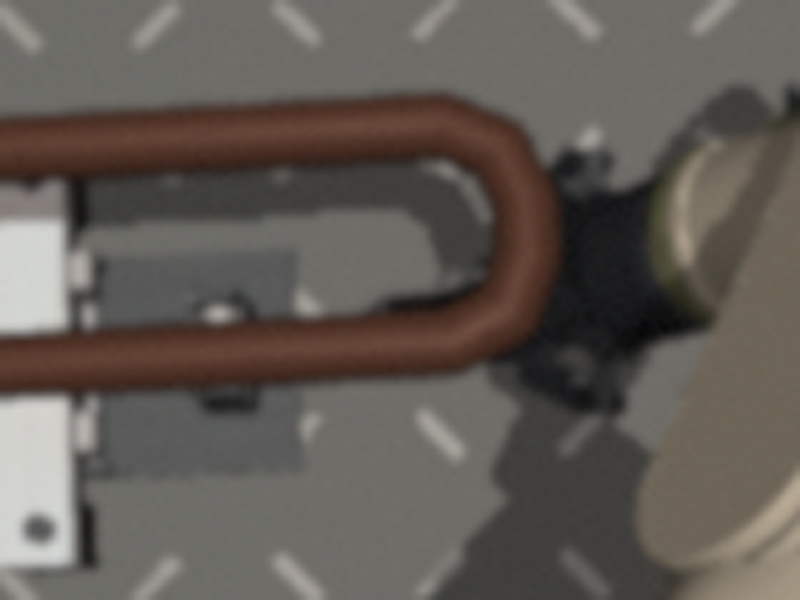

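>>> jog_arm([
  [[0,0,0],[0,0,0],-1],
  [[0,0,0],[0,0,0],-1],
  [[0,0,0],[0,0,0],-1],
], force=60)

```text
time: 4.03
tool_pos: [637.1, -38.7, 119.6]
tcp_rot: [180.0, -38.0, 91.8]
ft_force: [0.4, 1.1, -0.6]
finger_gap: 26.8
```

Run:
```python
from h import *
s,P,M=meas();print(P,s['tcp_rot'],s['ft_force'],s['wrist_torque'],s['finger_gap'])
```

```text
[637.09453413 -38.72638012 119.58358932] [179.95054904 -38.0318458   91.83693915] [ 0.40106038  1.06336806 -0.55007659] [-0.09899218 -0.0905603  -0.18737088] 26.80745020746868
```

Run:
```python
from h import *
s,P,M=meas()
h=np.array([-np.sin(np.radians(1.8)),np.cos(np.radians(1.8)),0])
G=P-2*M[:,2]
N=np.array([634,114,42.]); ax=np.cross(h,[0,0,1])
r=P-N
for t in(3,6,9,12,15,18,20,21,22,23,24):
    Q=R.from_rotvec(ax*t,degrees=True).as_matrix()
    d=N+Q@r-P; print(t,rel(P,M,P+d,Q@M),d.round(1))
```

```text
3 (array([-0.,  3.,  0.]), array([-0.008, -0.   ,  0.004])) [ 0.1 -3.8 -8.1]
6 (array([-0.,  6.,  0.]), array([-0.0158, -0.    ,  0.0084])) [  0.2  -7.3 -16.4]
9 (array([-0.,  9.,  0.]), array([-0.0234, -0.    ,  0.0133])) [  0.3 -10.3 -24.9]
12 (array([-0., 12.,  0.]), array([-0.0307, -0.    ,  0.0185])) [  0.4 -12.8 -33.5]
15 (array([-0., 15.,  0.]), array([-0.0377, -0.    ,  0.0241])) [  0.5 -14.9 -42.2]
18 (array([-0., 18.,  0.]), array([-0.0444, -0.    ,  0.03  ])) [  0.5 -16.5 -51. ]
20 (array([-0., 20.,  0.]), array([-0.0487, -0.    ,  0.0342])) [  0.5 -17.3 -56.9]
21 (array([-0., 21.,  0.]), array([-0.0508, -0.    ,  0.0363])) [  0.6 -17.6 -59.9]
22 (array([-0., 22.,  0.]), array([-0.0529, -0.    ,  0.0385])) [  0.6 -17.9 -62.9]
23 (array([-0., 23.,  0.]), array([-0.0549, -0.    ,  0.0407])) [  0.6 -18.2 -65.9]
24 (array([-0., 24.,  0.]), array([-0.0569, -0.    ,  0.0429])) [  0.6 -18.3 -68.8]
```

>>> jog_arm([
  [[0,1.5,0],[-0.004,0,0.002],-1],
  [[0,3,0],[-0.008,0,0.004],-1],
  [[0,4.5,0],[-0.012,0,0.006],-1],
  [[0,6,0],[-0.016,0,0.0085],-1],
  [[0,7.5,0],[-0.0196,0,0.011],-1],
  [[0,9,0],[-0.0234,0,0.0133],-1],
  [[0,10.5,0],[-0.027,0,0.016],-1],
  [[0,12,0],[-0.0307,0,0.0185],-1],
  [[0,12,0],[-0.0307,0,0.0185],-1],
])

```text
time: 5.15
tool_pos: [637.4, -49.8, 86.0]
tcp_rot: [180.0, -50.3, 91.9]
ft_force: [1.0, 11.2, 6.2]
finger_gap: 26.5
```

Run:
```python
from h import *
s,P,M=meas();print(P,s['tcp_rot'],s['ft_force'],s['wrist_torque'],s['finger_gap'],s['joint_pos'].round(0))
p,d=snapshot('scene');cv2.imwrite('pics/s8.png',cv2.resize(p[120:285,220:440],(800,600),interpolation=cv2.INTER_CUBIC))
```

```text
[637.35393196 -49.83514302  86.01992912] [179.98029388 -50.34653333  91.86550786] [ 0.98972873 11.22449631  6.20789139] [ 1.03766543 -0.1114608  -0.43816312] 26.476836789201155 [-30.  41.  74.  41.  96. -39.]
```

View pics/s8.png

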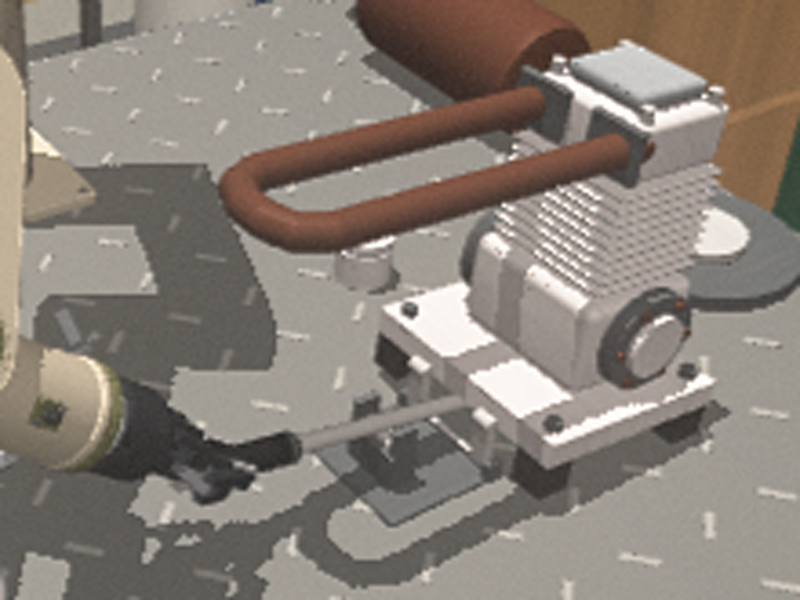

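>>> jog_arm([
  [[0,1.5,0],[-0.0038,0,0.0022],-1],
  [[0,3,0],[-0.0076,0,0.0044],-1],
  [[0,4.5,0],[-0.0113,0,0.0068],-1],
  [[0,6,0],[-0.015,0,0.0093],-1],
  [[0,7,0],[-0.0174,0,0.0111],-1],
  [[0,8,0],[-0.0197,0,0.0129],-1],
  [[0,8,0],[-0.0197,0,0.0129],-1],
])

```text
time: 6.08
tool_pos: [637.9, -53.1, 64.2]
tcp_rot: [179.8, -58.3, 92.1]
ft_force: [0.8, 8.7, 13.1]
finger_gap: 26.5
```

Run:
```python
from h import *
s,P,M=meas();print(P,s['tcp_rot'],s['ft_force'],s['wrist_torque'],s['finger_gap'],s['joint_pos'].round(0))
p,d=snapshot('scene');cv2.imwrite('pics/s9.png',cv2.resize(p[180:270,280:400],(800,600),interpolation=cv2.INTER_CUBIC))
```

```text
[637.89493667 -53.12623604  64.2167859 ] [179.76044075 -58.33471463  92.07422586] [ 0.83498084  8.73785951 13.07492275] [ 1.72044411  0.03590772 -0.0071946 ] 26.475282042956454 [-32.  48.  70.  46. 100. -42.]
```

View pics/s9.png

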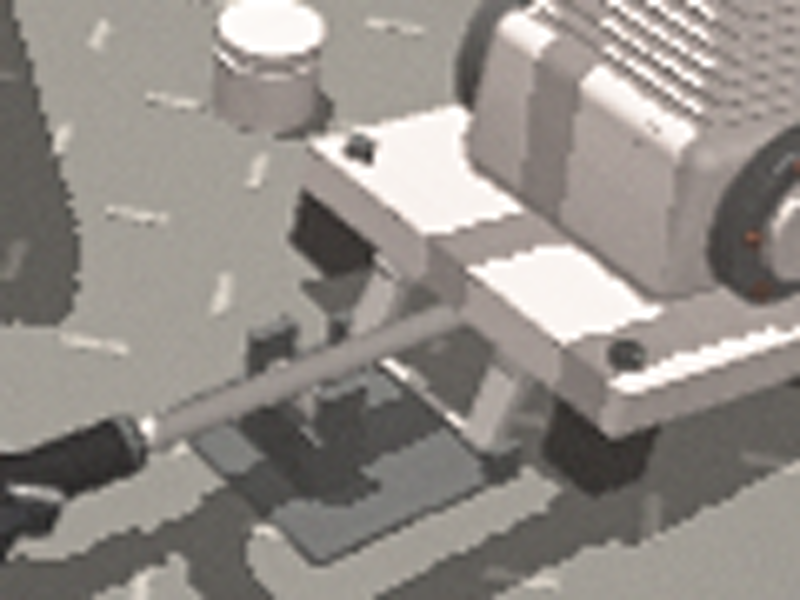

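>>> jog_arm([
  [[0,0.8,0],[-0.0019,0,0.0012],-1],
  [[0,1.5,0],[-0.0037,0,0.0023],-1],
  [[0,1.5,0],[-0.0037,0,0.0023],-1],
  [[0,1.5,0],[-0.0037,0,0.0023],-1],
  [[0,0,0],[0,0,0],-1],
  [[0,-1.5,0],[0.0045,0,-0.0022],-1],
  [[0,-3,0],[0.009,0,-0.0045],-1],
  [[0,-3,0],[0.009,0,-0.0045],-1],
  [[0,-3,0],[0.009,0,-0.0045],-1],
  [[0,-3,0],[0.009,0,-0.0045],-1],
])

```text
time: 7.38
tool_pos: [637.5, -53.7, 72.3]
tcp_rot: [180.0, -55.1, 91.8]
ft_force: [1.4, -0.2, 1.6]
finger_gap: 26.7
```

Run:
```python
from h import *
s,P,M=meas();print(P,s['tcp_rot'],s['ft_force'],s['wrist_torque'],s['finger_gap'],s['joint_pos'].round(0))
p,d=snapshot('scene');cv2.imwrite('pics/s10.png',cv2.resize(p[180:270,280:400],(800,600),interpolation=cv2.INTER_CUBIC))
```

```text
[637.46495022 -53.71717219  72.27329573] [179.97448689 -55.06125065  91.77825391] [ 1.36937622 -0.18381077  1.56398769] [ 0.20814931 -0.06479478 -0.26871548] 26.70612661873793 [-32.  45.  72.  44.  98. -41.]
```

View pics/s10.png

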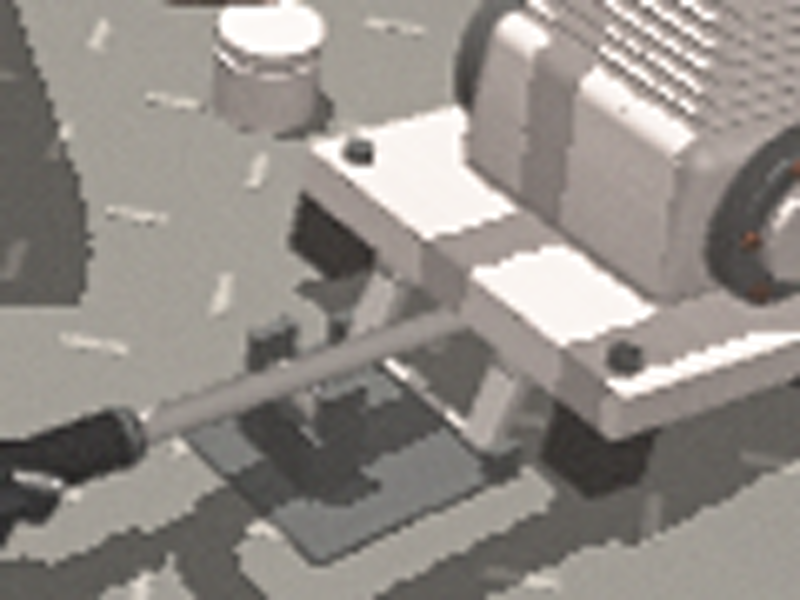

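>>> jog_arm([
  [[0,0,0],[-0.005,0,-0.009],-1],
  [[0,0,0],[-0.01,0,-0.0175],-1],
  [[0,0,0],[-0.015,0,-0.026],-1],
  [[0,0,0],[-0.02,0,-0.0346],-1],
  [[0,0,0],[-0.02,0,-0.0346],-1],
])

```text
time: 8.05
tool_pos: [639.0, -94.9, 76.2]
tcp_rot: [179.9, -55.0, 91.8]
ft_force: [-0.1, -1.5, 1.7]
finger_gap: 26.5
```

Run:
```python
from h import *
s,P,M=meas();print(P,s['tcp_rot'],s['ft_force'],s['wrist_torque'],s['finger_gap'],s['joint_pos'].round(0))
p,d=snapshot('scene');cv2.imwrite('pics/s11.png',cv2.resize(p[165:285,220:380],(800,600),interpolation=cv2.INTER_CUBIC))
```

```text
[639.03254154 -94.86637202  76.20790264] [179.87686897 -54.96063978  91.82320416] [-0.0509544  -1.53737112  1.69449085] [-0.14316723 -0.01806635  0.0160583 ] 26.509909943820432 [-34.  48.  67.  42. 101. -42.]
```

View pics/s11.png

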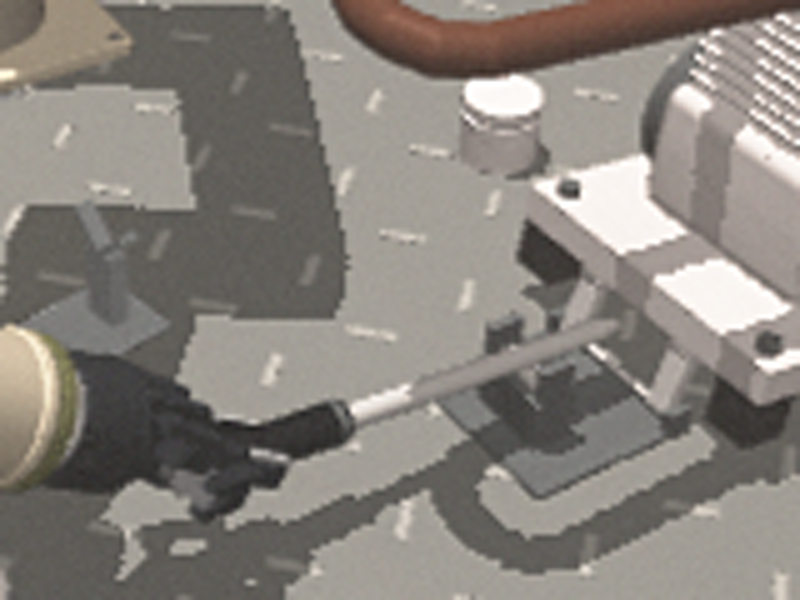

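>>> jog_arm([
  [[0,0,0],[-0.01,0,-0.0173],-1],
  [[0,0,0],[-0.02,0,-0.0346],-1],
  [[0,0,0],[-0.02,0,-0.0346],-1],
  [[0,0,0],[0.0,0,-0.049],-1],
  [[0,0,0],[0.025,0,-0.066],-1],
  [[0,0,0],[0.05,0,-0.084],-1],
  [[0,0,0],[0.078,0,-0.1035],-1],
  [[0,0,0],[0.078,0,-0.1035],-1],
  [[0,0,0],[0.078,0,-0.1035],-1],
])

```text
time: 9.22
tool_pos: [639.8, -133.2, 199.1]
tcp_rot: [180.0, -55.0, 91.8]
ft_force: [-0.4, 0.2, -4.7]
finger_gap: 26.8
```

Run:
```python
from h import *
s,P,M=meas();print(P,s['tcp_rot'],s['ft_force'],s['wrist_torque'],s['finger_gap'],s['joint_pos'].round(0))
p,d=snapshot('scene');cv2.imwrite('pics/s12.png',cv2.resize(p[60:300,150:450],(800,600),interpolation=cv2.INTER_CUBIC))
np.save('s12.npy',d)
p,d=snapshot('top');cv2.imwrite('pics/t12.png',cv2.resize(p[90:290,120:400],(800,571),interpolation=cv2.INTER_CUBIC))
g=P-2*M[:,2]
b=lambda k,a:g+k*np.array([-.031*np.cos(np.radians(a)),np.cos(np.radians(a)),-np.sin(np.radians(a))])
for k in(-50,0,200,270,280,290):
  for a in(5,): print(k,a,b(k,a).round(1),proj('scene',b(k,a)).round(1),proj('top',b(k,a)).round(1))
```

```text
[ 639.81519352 -133.21612148  199.10647518] [179.97795025 -54.99609427  91.82171251] [-0.41048246  0.15200621 -4.719252  ] [-1.18412193 -0.04888997 -0.01818163] 26.81899761199214 [-37.  42.  62.  43. 111. -36.]
-50 5 [ 641.4 -184.7  204.6] [[241. 231.]] [[299.5 155.6]]
0 5 [ 639.9 -134.9  200.3] [[257.1 226.1]] [[281.  156.9]]
200 5 [633.7  64.4 182.8] [[315.1 208.3]] [[208.7 161.9]]
270 5 [631.5 134.1 176.7] [[333.4 202.7]] [[184.1 163.5]]
280 5 [631.2 144.1 175.9] [[336.  201.9]] [[180.6 163.8]]
290 5 [630.9 154.  175. ] [[338.5 201.1]] [[177.1 164. ]]
```

View pics/s12.png

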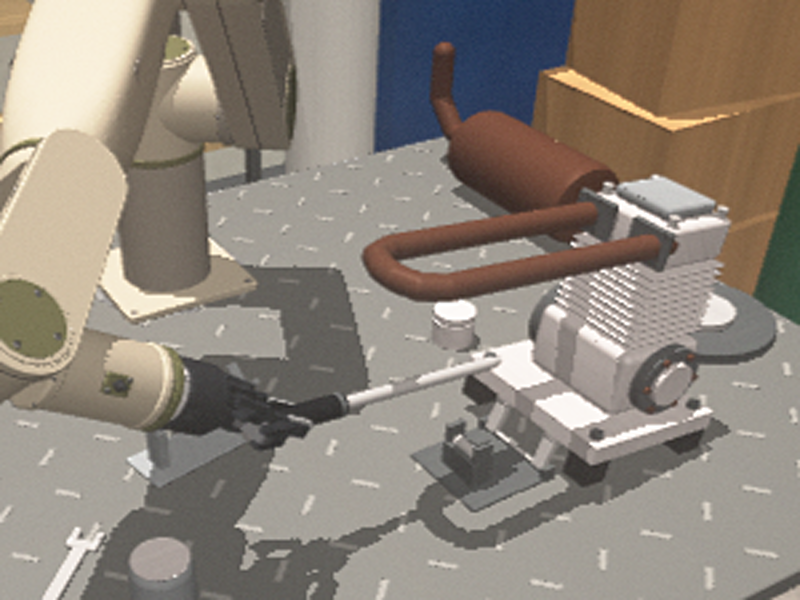

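View pics/t12.png

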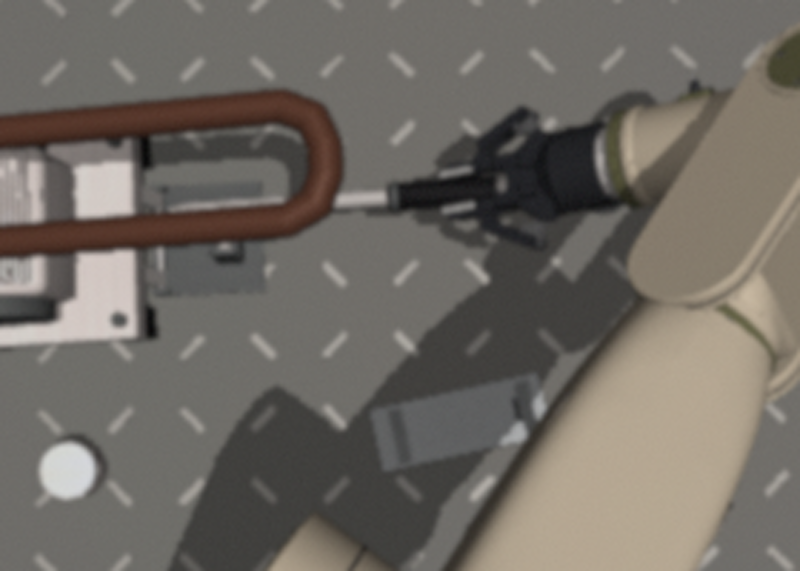

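Run:
```python
from h import *
s,P,M=meas();g=P-2*M[:,2]
b=lambda k,a:g+k*np.array([-.031*np.cos(np.radians(a)),np.cos(np.radians(a)),-np.sin(np.radians(a))])
for a in(0,1,2,3):print(a,[proj('scene',b(k,a)).round(1)[0] for k in(60,67,75,270,280,290)])
for n,(u,v) in dict(sp1=(340,210),sp2=(374,171),bx1=(405,160),bx2=(478,228)).items(): print(n,plane('top',u,v,5).round(0))
p=cv2.imread('pics/t0.png') if 0 else cv2.imread('pics/top0.png');cv2.imwrite('pics/t1b.png',cv2.resize(p[210:262,240:322],(800,507),interpolation=cv2.INTER_CUBIC))
p=cv2.imread('pics/scene0.png');cv2.imwrite('pics/s1b.png',cv2.resize(p[195:260,190:260],(646,600),interpolation=cv2.INTER_CUBIC))
```

```text
0 [array([275.6, 219.2]), array([277.7, 218.4]), array([280.1, 217.5]), array([334.4, 196.5]), array([337. , 195.5]), array([339.6, 194.5])]
1 [array([275.6, 219.5]), array([277.7, 218.7]), array([280.1, 217.9]), array([334.2, 197.8]), array([336.8, 196.8]), array([339.4, 195.9])]
2 [array([275.6, 219.8]), array([277.7, 219.1]), array([280. , 218.2]), array([334.1, 199.1]), array([336.6, 198.1]), array([339.2, 197.2])]
3 [array([275.5, 220.1]), array([277.6, 219.4]), array([280. , 218.6]), array([333.8, 200.3]), array([336.4, 199.5]), array([338.9, 198.6])]
sp1 [ 506. -327.    5.]
sp2 [ 629. -439.    5.]
bx1 [ 662. -538.    5.]
bx2 [ 443. -751.    5.]
```

View pics/t1b.png

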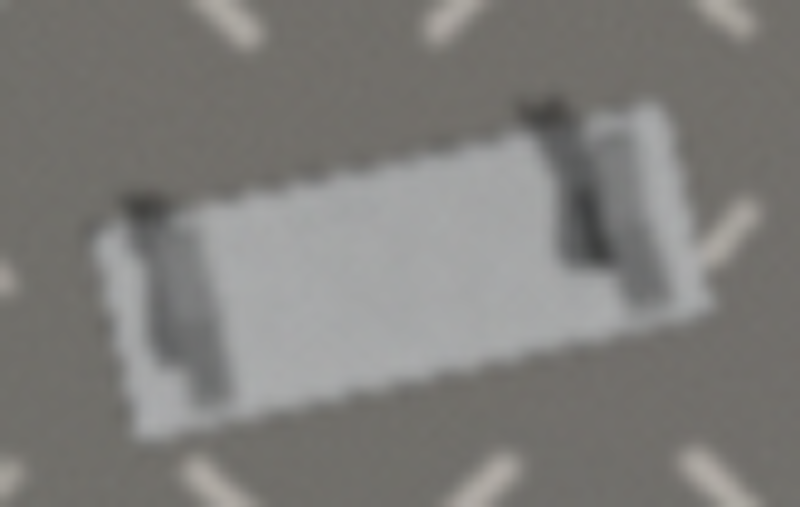

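View pics/s1b.png

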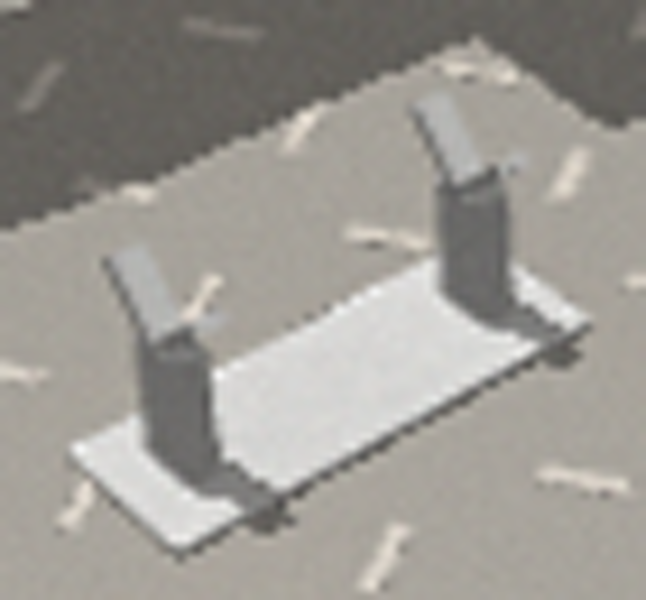

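Run:
```python
from h import *
d=np.load('s12.npy');C=cloud('scene',d)
p=cv2.imread('pics/s12.png')
cv2.imwrite('pics/s12z.png',p[330:450,240:520].repeat(2,0).repeat(2,1))
s,P,M=meas()
# shaft pixels: for columns, find points with z>100, |x-633|<25
for u in range(255,340,6):
    c=C[150:240,u]; m=(c[:,2]>150)&(c[:,2]<240)&(abs(c[:,0]-640)<40)&(c[:,1]<200)
    if m.any(): k=np.where(m)[0]; print(u,150+k.min(),150+k.max(),c[m].mean(0).round(1))
print(plane('top',280.6,237.3,6),plane('scene',225.5,236.0,6))
```

```text
255 220 228 [ 645.  -144.   215.2]
261 222 234 [ 657.2 -132.3  205.1]
267 220 229 [ 647.8 -108.2  200.8]
273 218 227 [646.3 -88.1 198.7]
279 218 226 [648.5 -69.9 194.8]
285 217 222 [642.7 -46.5 190.4]
291 215 220 [641.5 -25.5 188.5]
297 213 218 [640.9  -4.7 187.4]
303 211 216 [639.1  17.5 184.9]
309 210 214 [639.1  38.7 182.3]
315 208 213 [639.6  60.  180.1]
321 206 211 [638.1  82.9 178. ]
327 204 209 [637.5 105.6 176.6]
333 203 207 [636.9 128.9 173.2]
[ 423.63404664 -137.66511911    6.        ] [ 426.05410074 -140.56991114    6.        ]
```

View pics/s12z.png

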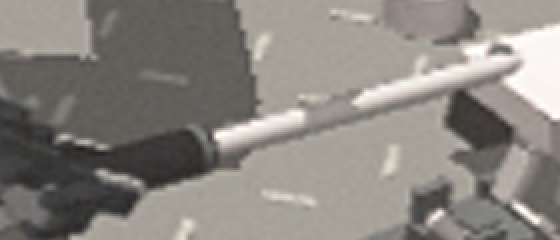

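Run:
```python
from h import *
s,P,M=meas()
G=np.array([455.7,-289.9,0])
for z in(160,100,77,75):
    P2,M2=gp(G+[0,0,z],60.5,11.5);print(z,P2.round(1),rel(P,M,P2,M2))
L=[(95,232),(655,100),(712,312),(140,440)];W=[plane('top',240+u/9.756-.45,210+v/9.756-.45,6) for u,v in L]
for a,b in((0,1),(3,2)): e=W[a]-W[b];print(np.degrees(np.arctan2(-e[0],e[1])))
```

```text
160 [ 455.4 -288.2  159. ] (array([ 8.2,  5.4, -5.3]), array([-0.1175, -0.1887, -0.1002]))
100 [ 455.4 -288.2   99. ] (array([ 8.2,  5.4, -5.3]), array([-0.1667, -0.1886, -0.0659]))
77 [ 455.4 -288.2   76. ] (array([ 8.2,  5.4, -5.3]), array([-0.1856, -0.1885, -0.0527]))
75 [ 455.4 -288.2   74. ] (array([ 8.2,  5.4, -5.3]), array([-0.1872, -0.1885, -0.0516]))
12.32950729425466
11.697737307197642
```

>>> jog_arm([
  [[0,0,0],[-0.014,-0.022,-0.012],-1],
  [[1,0.7,-0.7],[-0.029,-0.047,-0.025],-1],
  [[3,2,-2],[-0.05,-0.08,-0.043],-1],
  [[5,3.4,-3.3],[-0.07,-0.115,-0.06],-1],
  [[7,4.6,-4.5],[-0.095,-0.15,-0.08],-1],
  [[8,5.2,-5.1],[-0.11,-0.178,-0.095],-1],
  [[8.2,5.4,-5.4],[-0.1175,-0.1887,-0.1002],-1],
  [[8.2,5.4,-5.4],[-0.1175,-0.1887,-0.1002],-1],
  [[8.2,5.4,-5.4],[-0.1175,-0.1887,-0.1002],-1],
  [[8.2,5.4,-5.4],[-0.1175,-0.1887,-0.1002],-1],
])

```text
time: 10.58
tool_pos: [456.9, -287.8, 160.7]
tcp_rot: [179.5, -60.4, 102.1]
ft_force: [0.1, 0.4, -3.9]
finger_gap: 26.8
```

Run:
```python
from h import *
s,P,M=meas();print(P,s['tcp_rot'],s['ft_force'],s['wrist_torque'],s['finger_gap'],s['joint_pos'].round(0))
p,d=snapshot('scene');cv2.imwrite('pics/s13.png',cv2.resize(p[150:330,120:360],(800,600),interpolation=cv2.INTER_CUBIC))
np.save('s13.npy',d);C=cloud('scene',d)
g=P-2*M[:,2]; print(g)
h=np.array([-np.sin(np.radians(11.7)),np.cos(np.radians(11.7)),0])
for k in(60,154-67.5,154+67.5,220,260): print(k,(g+k*h).round(1),proj('scene',g+k*h).round(1),proj('top',g+k*h).round(1))
c=C.reshape(-1,3);m=(c[:,2]>120)&(c[:,2]<185)&(abs((c-g)@np.array([h[1],-h[0],0]))<20);t=(c-g)@h
for a in range(50,280,30):
    q=m&(t>a)&(t<a+30)
    if q.any(): print(a,q.sum(),c[q].mean(0).round(1),((c[q]-g)@np.array([h[1],-h[0],0])).mean().round(1))
p,d=snapshot('top');cv2.imwrite('pics/t13.png',cv2.resize(p[170:280,220:380],(800,550),interpolation=cv2.INTER_CUBIC))
```

```text
[ 456.9091364  -287.80914433  160.73114248] [179.48886565 -60.38168386 102.13567681] [ 0.0500231   0.38838188 -3.8983718 ] [-1.15047992 -0.20863049 -0.03542961] 26.77081018046782 [-52.  48.  61.  28. 126. -59.]
[ 457.2571957  -289.5126465   161.71954274]
60 [ 445.1 -230.8  161.7] [[198.4 210.3]] [[316.8 228.6]]
86.5 [ 439.7 -204.8  161.7] [[205.7 206.8]] [[307.4 230.7]]
221.5 [412.3 -72.6 161.7] [[240.  190.3]] [[259.6 241.4]]
220 [412.6 -74.1 161.7] [[239.7 190.5]] [[260.1 241.3]]
260 [404.5 -34.9 161.7] [[249.2 185.9]] [[246.  244.5]]
50 65 [ 452.2 -226.6  163.1] 7.8
80 46 [ 442.8 -195.1  160.6] 4.9
110 46 [ 437.3 -166.3  160.7] 5.4
140 42 [ 431.1 -136.2  160.8] 5.5
170 39 [ 425.2 -107.4  161.3] 5.6
200 40 [418.8 -78.6 160.1] 5.2
230 40 [413.3 -48.8 160.7] 5.8
260 23 [406.4 -23.2 159.2] 4.2
```

View pics/s13.png

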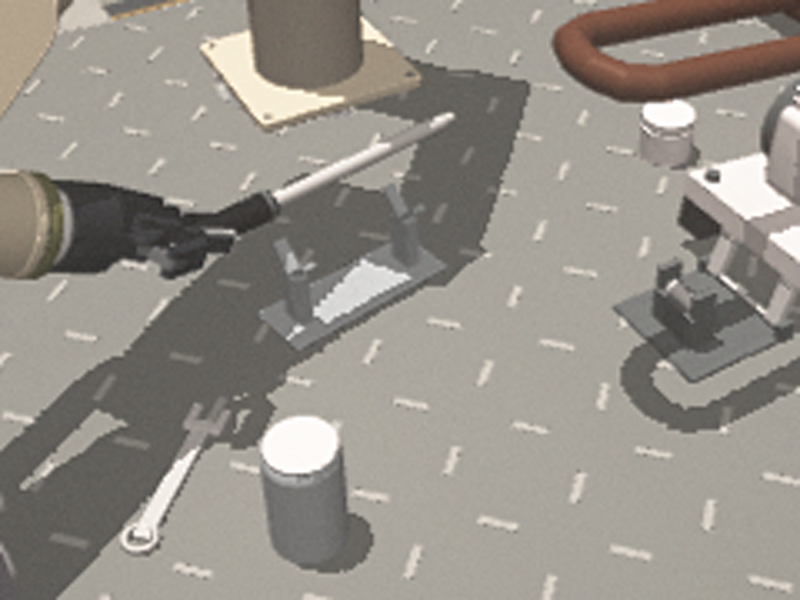

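View pics/t13.png

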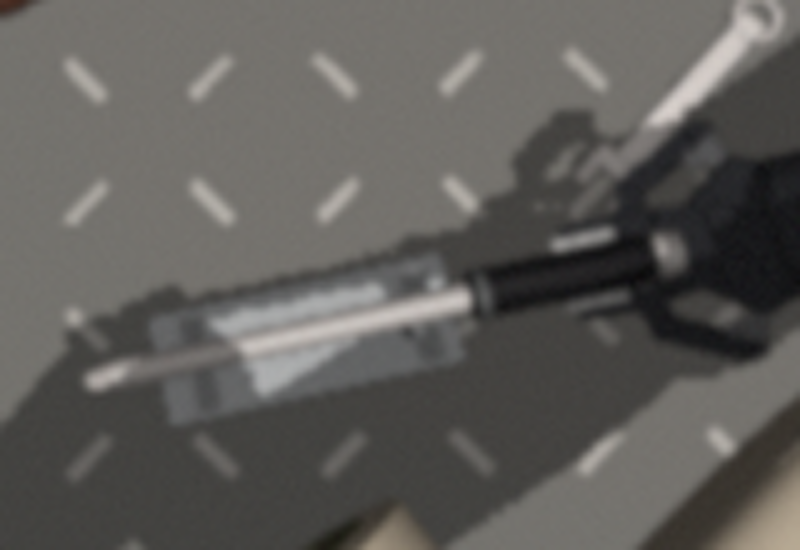

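>>> jog_arm([
  [[0,0,0],[-0.02,0,0.0113],-1],
  [[0,0,0],[-0.04,0,0.0227],-1],
  [[0,0,0],[-0.055,0,0.0312],-1],
  [[0,0,0],[-0.063,0,0.0358],-1],
  [[0,0,0],[-0.068,0,0.0386],-1],
  [[0,0,0],[-0.07,0,0.0397],-1],
  [[0,0,0],[-0.07,0,0.0397],-1],
  [[0,0,0],[-0.07,0,0.0397],-1],
])

```text
time: 11.68
tool_pos: [456.3, -288.7, 80.7]
tcp_rot: [179.5, -60.4, 102.0]
ft_force: [-3.9, 2.2, 1.3]
finger_gap: 26.7
```

Run:
```python
from h import *
s,P,M=meas();print(P,s['tcp_rot'],s['ft_force'],s['wrist_torque'],s['finger_gap'],(P-2*M[:,2]).round(1))
p,d=snapshot('scene');cv2.imwrite('pics/s14.png',cv2.resize(p[180:270,170:290],(800,600),interpolation=cv2.INTER_CUBIC))
```

```text
[ 456.30499346 -288.66303143   80.65392132] [179.54981229 -60.41547303 102.03754701] [-3.86370834  2.17362811  1.34775865] [-0.2419839   0.21769496  0.77867637] 26.736211975148514 [ 456.7 -290.4   81.6]
```

View pics/s14.png

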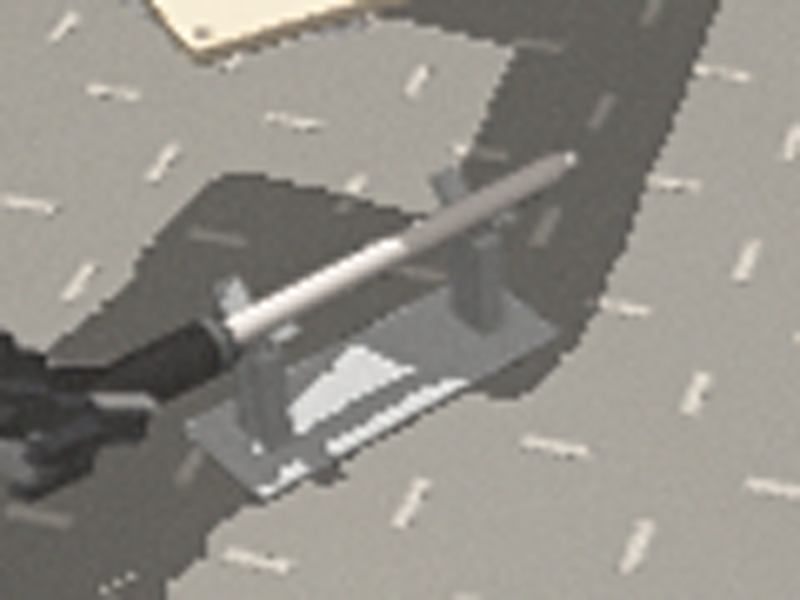

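>>> jog_arm([
  [[0,0,0],[0,-0.002,0],-1],
  [[0,0,0],[-0.001,-0.004,0.0005],-1],
  [[0,0,0],[-0.003,-0.0045,0.0017],-1],
  [[0,0,0],[-0.0036,-0.0045,0.002],-1],
  [[0,0,0],[-0.0036,-0.0045,0.002],-1],
])

```text
time: 12.35
tool_pos: [452.8, -289.9, 77.2]
tcp_rot: [179.3, -60.4, 102.2]
ft_force: [4.5, -0.9, 6.5]
finger_gap: 26.5
```

Run:
```python
from h import *
s,P,M=meas();print(P,s['tcp_rot'],s['ft_force'],s['wrist_torque'],s['finger_gap'],(P-2*M[:,2]).round(1))
p,d=snapshot('scene');cv2.imwrite('pics/s15.png',cv2.resize(p[180:270,170:290],(800,600),interpolation=cv2.INTER_CUBIC))
```

```text
[ 452.79083473 -289.86070701   77.18081141] [179.28261346 -60.40415927 102.21632207] [ 4.48150889 -0.91046499  6.53521636] [ 0.8548666  -0.1325241  -0.86114753] 26.51615365127675 [ 453.1 -291.6   78.2]
```

View pics/s15.png

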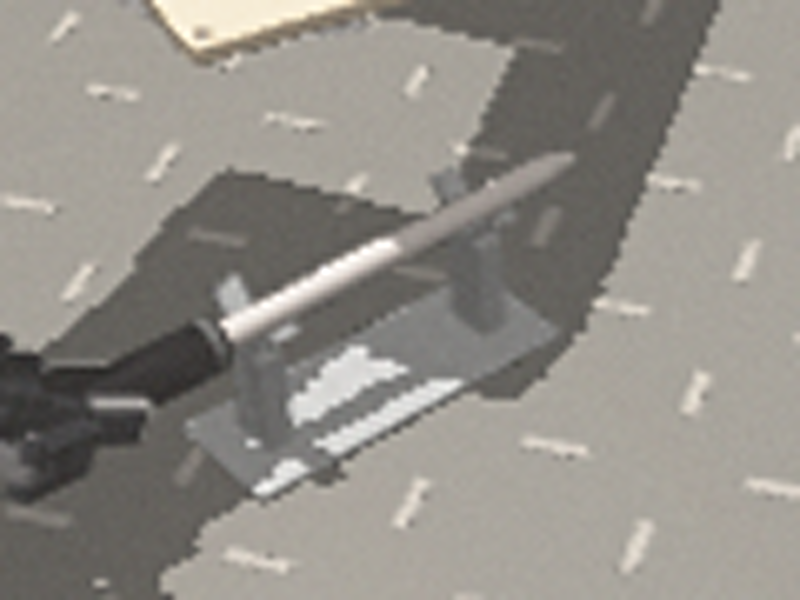

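>>> jog_arm([
  [[0,0,0],[0,0.001,0],-1],
  [[0,0,0],[0,0.001,0],-0.3],
  [[0,0,0],[0,0.001,0],0.2],
  [[0,0,0],[0,0.001,0],1],
  [[0,0,0],[0,0.001,0],1],
  [[0,0,0],[0,0.001,0],1],
  [[0,0,0],[0,0.001,0],1],
])

```text
time: 13.28
tool_pos: [453.0, -289.3, 75.8]
tcp_rot: [179.6, -60.4, 102.0]
ft_force: [0.3, -0.4, -0.3]
finger_gap: 85.5
```

Run:
```python
from h import *
s,P,M=meas();print(P,s['ft_force'],s['wrist_torque'],s['finger_gap'])
p,d=snapshot('scene');cv2.imwrite('pics/s16.png',cv2.resize(p[180:270,170:290],(800,600),interpolation=cv2.INTER_CUBIC))
p,d=snapshot('top');cv2.imwrite('pics/t16.png',cv2.resize(p[170:280,220:380],(800,550),interpolation=cv2.INTER_CUBIC))
```

```text
[ 452.98981988 -289.29899588   75.78168486] [ 0.34663048 -0.41047707 -0.31023495] [-0.43111703 -0.08740495  0.0422898 ] 85.49644494114978
```

View pics/s16.png

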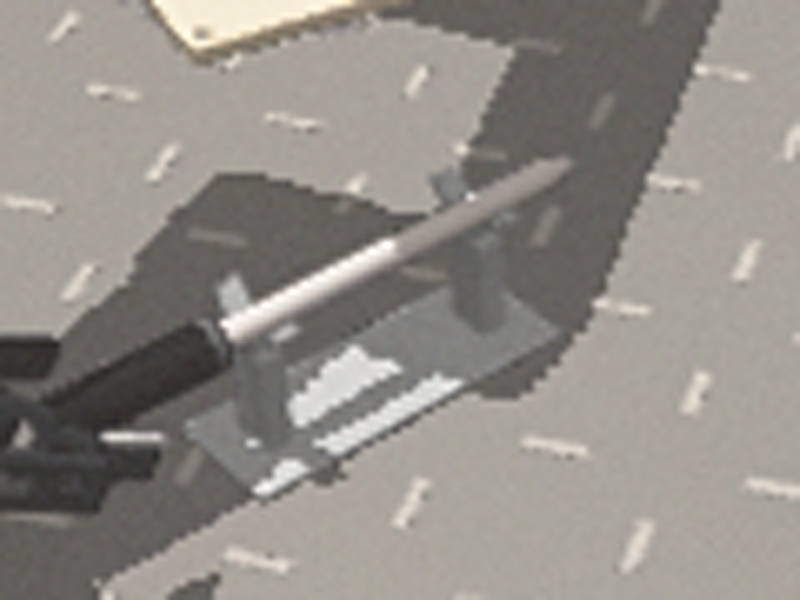

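View pics/t16.png

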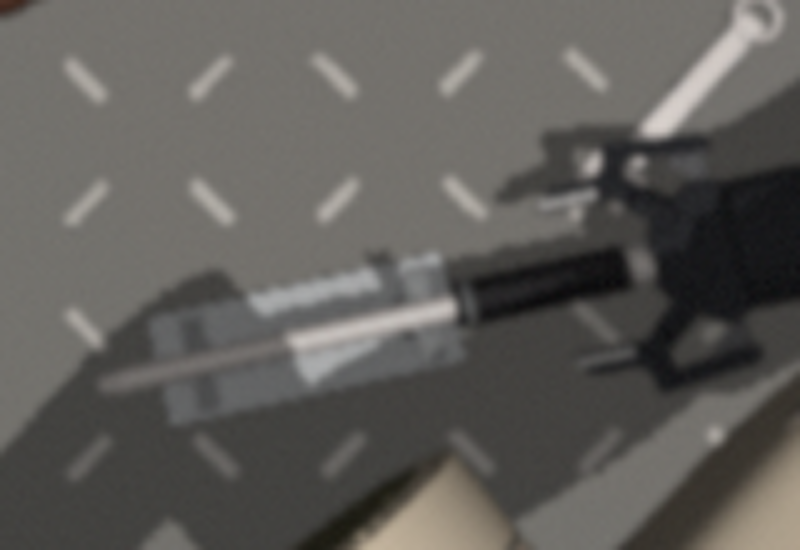

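>>> jog_arm([
  [[0,0,0],[0,0,-0.015],1],
  [[0,0,0],[0,0,-0.035],1],
  [[0,0,0],[0.01,0,-0.06],1],
  [[0,0,0],[0.04,0,-0.08],1],
  [[0,0,0],[0.087,0,-0.11],1],
  [[0,0,0],[0.12,0,-0.13],1],
  [[0,0,0],[0.12,0,-0.13],1],
  [[0,0,0],[0.12,0,-0.13],1],
])

```text
time: 14.38
tool_pos: [463.1, -342.1, 243.7]
tcp_rot: [179.6, -60.4, 102.0]
ft_force: [-0.4, -0.6, -0.7]
finger_gap: 85.5
```

Run:
```python
from h import *
s,P,M=meas();print(P,s['ft_force'],s['finger_gap'])
p,d=snapshot('scene');cv2.imwrite('pics/s17.png',cv2.resize(p[100:340,130:450],(800,600),interpolation=cv2.INTER_CUBIC))
C=cloud('scene',d)
p,d=snapshot('top');cv2.imwrite('pics/t17.png',cv2.resize(p[120:280,160:400],(800,533),interpolation=cv2.INTER_CUBIC))
h=np.array([-np.sin(np.radians(11.7)),np.cos(np.radians(11.7)),0]);n=np.array([h[1],-h[0],0]);o=np.array([425,-139,0])
c=C.reshape(-1,3);t=(c-o)@h;w=(c-o)@n
m=(c[:,2]>72)&(c[:,2]<100)&(abs(w)<22)
for a in range(-200,150,25):
    q=m&(t>a)&(t<a+25)
    if q.any(): print(a,q.sum(),c[q].mean(0).round(1),w[q].mean().round(1))
print('t range',t[m].min(),t[m].max())
```

```text
[ 463.1285051  -342.06127228  243.6565293 ] [-0.41999818 -0.57515742 -0.70852707] 85.45848139067768
-200 61 [ 467.7 -320.9   83.7] 4.9
-175 65 [ 463.4 -297.1   83.6] 5.6
-150 64 [ 458.7 -272.3   83. ] 5.9
-125 59 [ 453.6 -248.2   83.5] 5.9
-100 48 [ 447.8 -224.9   82.1] 4.9
-75 54 [ 435.5 -203.4   79.6] -2.8
-50 35 [ 434.4 -175.7   79.3] 1.8
-25 32 [ 430.3 -151.4   80.4] 2.7
0 32 [ 424.7 -127.    79.3] 2.2
25 32 [ 420.4 -102.8   79.6] 2.8
50 51 [410.6 -77.5  79.8] -1.6
75 28 [409.8 -52.7  79. ] 2.6
100 24 [404.7 -30.   79.1] 2.2
125 2 [394.5 -14.6  78.3] -4.7
t range -589.2421525467486 853.5500348049618
```

View pics/s17.png

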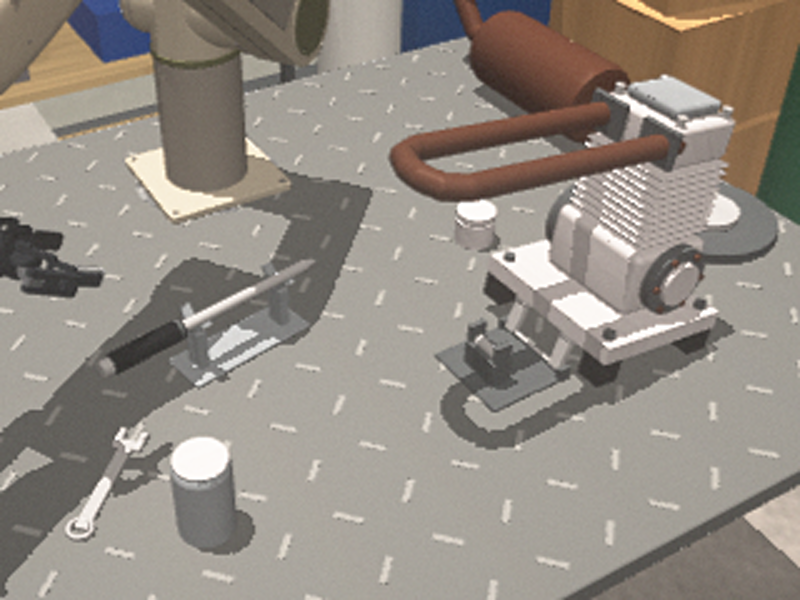

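View pics/t17.png

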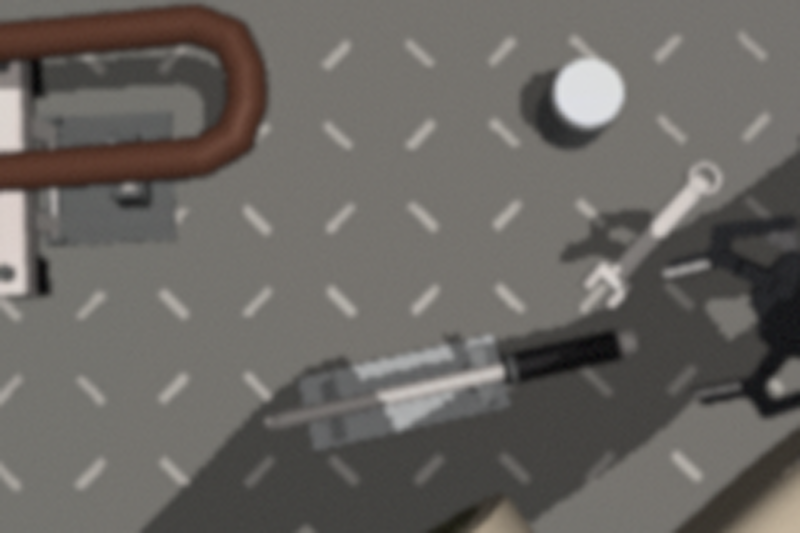

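Run:
```python
from bench import *
print(sense()['time'],hand_in())
```

```text
the job is handed in; nothing more can be done
14.475 None
```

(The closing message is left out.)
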